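# Put four wooden pieces away in their fitted holders

### The arm

A 6-joint arm with a two-finger parallel gripper is mounted at the origin on a cart in front of the work surface, level with it; the furniture and walls round the work are solid. World frame = base frame: x ahead of the robot, y to its left, z up, the work surface at z = 0. Lengths are in mm, angles in rad, forces in N, time in s.
With the tool pointing down it reaches from about 300 to 950 mm from the base axis. Payload 3.1 kg.
Tool frame: the origin (TCP) lies at the very end of the fingers, on their centre line; the grasp point (between the pads) lies 19 mm behind it; z points along the fingers, y is the line along which they close (so a half turn about z gives the same grasp; the last joint's range is limited). The gripper opens to 85 mm and grips with 20 to 120 N. Pads are 22 mm wide; open, the fingers measure 114 mm over their backs; the gripper's body (76 mm by 85 mm) begins 54 mm behind the grasp point. The pads swing forward as they close: fully open they stand 13 mm farther back than shut.
Start: joints at [-1.255, 0.308, 1.634, -0, 1.2, -0.07], TCP at [235.162, -579.078, 231.272] pointing down, gripper open.
Joint ranges: [-3.06, 3.06], [-0.79, 1.96], [0.05, 2.63], [-1.19, 4.34], [0.05, 2.64], [-2.94, 2.94]. Speed limits (rad/s): [2.79, 2.79, 3.14, 3.14, 3.14, 3.14].

### API

Orientations are given as a 3x3 rotation matrix whose columns are the frame's x, y, z axes.
In Python, from cell import arm gives the robot as it stands.
- The arm moves only by the shell command python3 -m handwheel 'ROWS' [FORCE]. ROWS is JSON, a list of rows, each a list of 7 numbers: the shift along the tool's x, y, z scaled (see below), then the turn, a rotation vector about the tool's x, y, z scaled (see below), then the closure, from -1 (fully open) to 1 (shut), so that 0 is half open. A call has 1 to 20 rows; each row shifts and turns the commanded pose from where the row before left it, along the tool's axes as they then stand; what a row does not reach is not made up. The controller multiplies each number of a shift by 0.25 m and each number of a turn by 0.5 rad. A row lasts 1/12 s, in which the tool goes at most 41.7 mm and 7.16 degrees, less where a joint would pass 70% of its speed; a pose out of reach is approached as far as the arm can. A call with a number of a shift or a turn outside -1 to 1 is refused whole. A call with a gripper value outside its range is refused whole. The fingers move at their own pace and stop on an object; FORCE is the grip in N (left out, the last holds). Time passes only in rows, so rows that do not move let the fingers close. It gives the time, the measured TCP pose, the force, the opening and the grip force at its end, in the units of the state.
- arm.observe(): the state, without advancing time (a new reading comes with each control period).
- arm.capture(name): name is "scene" or "top" or "wrist"; returns the picture (384x512x3 uint8, red, green, blue); there is no depth.
- arm.camera_info(name): a dict with "intrinsics" (3x3 intrinsics, pixels), "k1" (the pictures are not rectified: a ray, as slopes to the right and down, at radius r is drawn at 1 + k1 r^2 times it, then the intrinsics apply), "eye" and "orientation" of the camera in the world. Camera axes: x right, y down, z forward; pixel columns grow to the right and rows downward; lengths in mm; the calibration is good to about 2 mm. A picture is of the moment at which its call begins: read the wrist's pose just before it. camera_info takes no time and is no camera call; for the wrist camera it gives the pose at the moment of the call.
- arm.hand_in(): hands the job in; it is judged then, once.
The state is a dict: "time": time; "joint_pos": joint angles; "dq": joint speeds; "joint_efforts": joint torques, N m; "position": TCP position; "eef_rot": TCP orientation; "force": force on the tool from outside, world axes, zero at the start; "torque": the same for the moment, N m; "width": opening from 0.0 (shut) to 1.0 (fully open); "gripper_force": force on a finger pad.
Only numpy, scipy, OpenCV 4.12 (cv2) and the standard library are available. Lean on these libraries where they do the work, as an engineer would, in place of code of your own. Each camera call takes 0.05 s, during which the arm holds its last target. There are 200 camera calls.

### The job

Four loose wooden pieces and four grey holders are spread over the bench (what lies in the blue bin is not part of the job). Put each piece away in the holder made for it: the block lying flat in the rectangular block tray, the long thin dowel in the long narrow cradle, the short thick dowel in the short wider cradle, each lying lengthwise in its pocket, and the spool standing upright in the round cup. Every piece must rest fully down on its holder's floor; leave the black screw cap and the tan tape roll where they are.

Things in the scene. Friction and masses are not known exactly. Their poses are not given: they have to be found in the camera images.
- wood_block: plain brown wooden block, 45 (x) x 75 (y) x 32 mm high, loose, lying flat on the bench at any yaw. Origin: centre of its underside, z up. Goes in the block tray
- long_dowel_mid (a point): middle of the long thin wooden dowel (a round rod 90 mm long, 24 mm in diameter, loose, lying on its side on the bench at any yaw): the point is on the rod's axis, halfway along, 12 mm above what it lies on; its x axis runs along the rod. It can roll. Goes in the long cradle
- short_dowel_mid (a point): middle of the short thick wooden dowel (a round rod 70 mm long, 30 mm in diameter, loose, lying on its side on the bench at any yaw): the point is on the rod's axis, halfway along, 15 mm above what it lies on; its x axis runs along the rod. It can roll. Goes in the short cradle
- spool: small turned wooden spool with two flanges and a waist, 33 mm in diameter, 55 mm tall, loose, standing upright; for gripping it behaves as a plain 33 mm cylinder. Origin: centre of its underside, z up. Goes in the round cup
- block_tray: grey plastic tray fixed to the bench: floor 5 mm thick; lips 6 mm wide, tops 17 mm above the bench. Both ends have full lips; the long sides have lips at the corners only and are open for 61 mm in the middle, for fingers. Pocket 87 x 57 mm (outside 99 x 69). Origin: centre of the underside; x along the pocket's length, z up. For the wooden block, whose 75 mm side lies along the pocket's length
- long_cradle: grey plastic tray fixed to the bench: floor 5 mm thick; lips 6 mm wide, tops 17 mm above the bench. Both ends have full lips; the long sides have lips at the corners only and are open for 64 mm in the middle, for fingers. Pocket 102 x 36 mm (outside 114 x 48). Origin: centre of the underside; x along the pocket's length, z up. For the long thin dowel
- short_cradle: grey plastic tray fixed to the bench: floor 5 mm thick; lips 6 mm wide, tops 17 mm above the bench. Both ends have full lips; the long sides have lips at the corners only and are open for 58 mm in the middle, for fingers. Pocket 82 x 42 mm (outside 94 x 54). Origin: centre of the underside; x along the pocket's length, z up. For the short thick dowel
- spool_cup: a round grey plastic cup fixed to the bench, 58 mm outside and 46 mm inside diameter, 17 mm high with a 5 mm thick floor, so the pocket is 12 mm deep. Origin: centre of the underside, on the bench; z up. Holds the spool
- screw_cap: black knurled screw cap, 42 mm in diameter, 26 mm high, loose, standing near the middle of the work between the pieces and holders; bystander, not to be moved. Origin: centre of its underside
- tape_roll: roll of tan tape lying flat, 72 mm in diameter, 35 mm high, loose, at the right-hand near edge of the bench; bystander, not to be moved. Origin: centre of its underside

How it is judged:
By the outcome, as a careful person would: the job done as asked, in the order asked, and still so for the second after the job is handed in, with the robot touching nothing.
It also fails if it takes over 109 s, if anything falls off the work surface, if the arm or the gripper's body presses on something with over 40 N, if the wrist force passes 120 N, or if a joint passes its speed limit or range.

## Working session

There is one attempt and no reset: what is moved stays moved. The work goes in short steps, Python scripts to look and compute and a shell command to move; the robot and the scene stay as the last step left them, time stands still between calls to the robot, and variables do not carry over. Pictures are saved under pics/ and viewed, at most 14 in all, crops included, and the job is handed in when it is done.

```bash
ls; mkdir -p pics
python3 - <<'E'
from cell import arm
import cv2
for n in ("scene","top"):
    cv2.imwrite(f"pics/{n}0.png",arm.capture(n)[:,:,::-1])
for n in ("scene","top","wrist"):print(n,arm.camera_info(n))
o=arm.observe();print(o)
E
```

```text
pics
scene {'intrinsics': array([[403.20459965,   0.        , 263.74727192],
       [  0.        , 403.20459965, 193.39744088],
       [  0.        ,   0.        ,   1.        ]]), 'k1': -0.034657180051687206, 'eye': array([ -4.36229278, 799.80216625, 495.55512075]), 'orientation': array([[-0.85028857, -0.189735  ,  0.49092766],
       [-0.52564507,  0.35324399, -0.7738966 ],
       [-0.02658197, -0.91608914, -0.4000926 ]])}
top {'intrinsics': array([[418.9984699 ,   0.        , 253.86788685],
       [  0.        , 418.9984699 , 191.05631795],
       [  0.        ,   0.        ,   1.        ]]), 'k1': -0.002240524607758856, 'eye': array([ 386.82723166,  -79.09734785, 1419.17748956]), 'orientation': array([[-0.01498496, -0.99305075,  0.11672897],
       [-0.99986798,  0.01561567,  0.00449046],
       [-0.00628205, -0.11664627, -0.99315366]])}
wrist {'intrinsics': array([[275.11785824,   0.        , 259.58633548],
       [  0.        , 275.11785824, 190.85695641],
       [  0.        ,   0.        ,   1.        ]]), 'k1': -0.011259162519567822, 'eye': array([ 309.90820687, -548.1526245
[... 309 characters left out ...]
.97097578e-02]), 'dq': array([-1.74850618e-04, -1.77355701e-03, -4.48565780e-03,  6.50223144e-05,
       -1.25053642e-03, -7.42658152e-04]), 'joint_efforts': array([-5.44596901e-05, -4.16407228e+01, -2.77644628e+01, -4.86366019e-06,
        4.02484453e-03, -1.42155881e-05]), 'position': array([ 234.92968549, -578.36552317,  230.14325699]), 'eef_rot': array([[ 9.26508990e-01,  3.76272134e-01, -6.10415463e-04],
       [ 3.76272583e-01, -9.26506855e-01,  1.99754289e-03],
       [ 1.86065614e-04, -2.08042404e-03, -9.99997819e-01]]), 'force': array([-0.12787671, -0.56573742, -0.31526279]), 'torque': array([ 0.00519316,  0.03445415, -0.0414845 ]), 'gripper_force': 0.0, 'width': 1.0007268307012207}
```

View pics/top0.png

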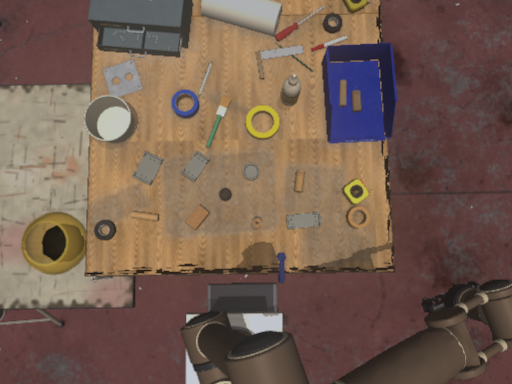

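View pics/scene0.png

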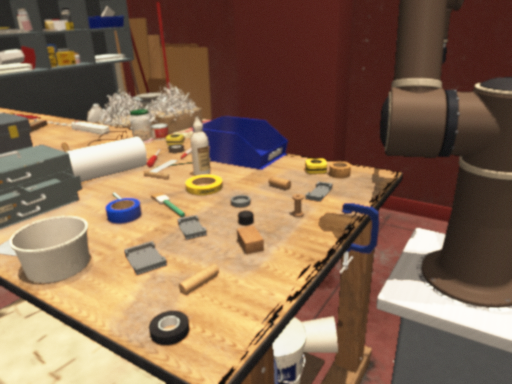

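The top view shows the holders at (148,167), (196,165) and (303,220), and the cup at (251,172). The pieces are the long dowel (145,216), block (198,216), short dowel (299,181) and spool (257,221). The screw cap is at (225,194) and the tape roll at (358,216).

```bash
cat > h.py <<'E'
from cell import arm
import numpy as np, cv2
from scipy.spatial.transform import Rotation as R
def cast(ci,px,z):
    K=ci["intrinsics"]; k=ci["k1"]
    p=np.atleast_2d(np.array(px,float))
    d=np.column_stack([(p[:,0]-K[0,2])/K[0,0],(p[:,1]-K[1,2])/K[1,1]])
    u=cv2.undistortPoints(p.reshape(-1,1,2),K,np.array([k,0,0,0.])).reshape(-1,2)
    r=np.column_stack([u,np.ones(len(u))])@ci["orientation"].T
    t=(z-ci["eye"][2])/r[:,2]
    return ci["eye"]+r*t[:,None]
def rect(ci,c,z):
    w=cast(ci,c.reshape(-1,2),z)[:,:2].astype(np.float32)
    (x,y),(a,b),t=cv2.minAreaRect(w)
    if a<b: a,b,t=b,a,t+90
    return round(x,1),round(y,1),round(a,1),round(b,1),round((t+90)%180-90,1)
def look(name,fn):
    ci=arm.camera_info("wrist") if name=="wrist" else arm.camera_info(name)
    im=arm.capture(name)[:,:,::-1].copy()
    cv2.imwrite(f"pics/{fn}.png",im); return ci,im
def contours(mask,lo,hi):
    cs,_=cv2.findContours(mask.astype(np.uint8),cv2.RETR_EXTERNAL,cv2.CHAIN_APPROX_NONE)
    return [c for c in cs if lo<cv2.contourArea(c)<hi]
E
python3 - <<'E'
from h import *
ci=arm.camera_info("top"); im=cv2.imread("pics/top0.png")
cr=im[135:245,85:390]; cv2.imwrite("pics/crop0.png",cv2.resize(cr,None,fx=2.6,fy=2.6,interpolation=cv2.INTER_CUBIC))
hsv=cv2.cvtColor(im,cv2.COLOR_BGR2HSV).astype(int)
for nm,m,z in(("grey",(hsv[...,1]<70)&(hsv[...,2]>60),15),("orange",(hsv[...,1]>135)&(hsv[...,2]>110),15)):
    m=m.copy(); m[:140]=0;m[245:]=0;m[:,:95]=0;m[:,385:]=0
    for c in contours(m,25,1200): print(nm,np.round(c.reshape(-1,2).mean(0)),rect(ci,c,z))
for n,p in dict(long=(145,216),block=(198,216),short=(299,181),spool=(257,221),cap=(225,194),tape=(358,216)).items(): print(n,cast(ci,p,15)[0].round(), hsv[p[1],p[0]])
E
```

```text
grey [103. 230.] (431.4, 429.8, 65.4, 58.5, 24.6)
grey [304. 220.] (451.4, -237.7, 114.9, 49.1, -85.2)
grey [225. 194.] (544.3, 25.6, 36.1, 33.4, 44.3)
grey [251. 171.] (620.6, -64.0, 55.0, 54.4, -0.9)
grey [195. 166.] (641.7, 125.6, 96.7, 57.5, -35.0)
grey [147. 168.] (637.6, 288.1, 99.8, 71.6, -26.7)
grey [112. 141.] (732.4, 411.5, 82.6, 7.0, 89.0)
orange [356. 191.] (547.3, -416.8, 71.4, 70.5, 32.4)
long [473. 294.  15.] [ 15 122 190]
block [471. 116.  15.] [ 14 126 158]
short [ 584. -226.   15.] [ 15 125 172]
spool [451. -82.  15.] [ 15 114 137]
cap [543.  25.  15.] [16 57 76]
tape [ 462. -420.   15.] [ 16 100 146]
```

View pics/crop0.png

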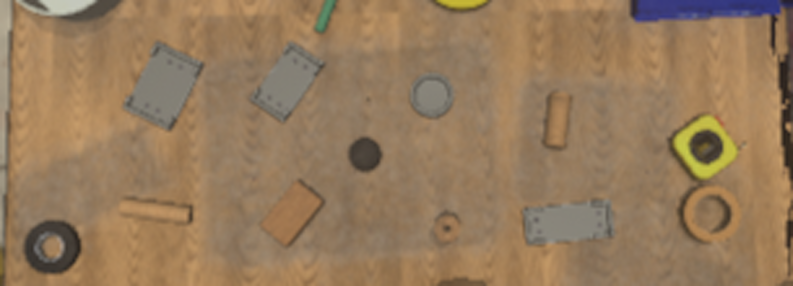

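The zoomed crop shows all four holders clearly. From its corners I estimate yaws of about -43° for the block, 84° for the long dowel and -5° for the short dowel. Next I'll go above the block.

```bash
cat >> h.py <<'E'
def plan(x,y,z,yaw):
    """print turn then shift (in the turned tool frame), in command units, with least rows"""
    o=arm.observe(); T=o["eef_rot"]; a=np.radians(yaw)
    G=np.array([[np.cos(a),np.sin(a),0],[np.sin(a),-np.cos(a),0],[0,0,-1]])
    rv=R.from_matrix(T.T@G).as_rotvec()/.5
    n=max(1,int(np.ceil(np.linalg.norm(rv)/.245)))
    s=G.T@(np.array([x,y,z])-o["position"])/250
    m=max(1,int(np.ceil(np.linalg.norm(s)/.163)))
    st=lambda v:" ".join(f"{q:+.4f}" for q in v)
    print("turn",n,"x",st(rv/n),"| shift",m,"x",st(s/m),"tot",st(s))
E
python3 -c "
from h import *
plan(471,116,150,136.5)"
```

```text
turn 17 x -0.0001 -0.0003 -0.2349 | shift 19 x +0.0646 +0.1402 +0.0169 tot +1.2269 +2.6647 +0.3206
```

```bash
python3 -m handwheel '[[0,0,0,0,0,-0.235,-1],[0,0,0,0,0,-0.235,-1],[0,0,0,0,0,-0.235,-1],[0,0,0,0,0,-0.235,-1],[0,0,0,0,0,-0.235,-1],[0,0,0,0,0,-0.235,-1],[0,0,0,0,0,-0.235,-1],[0,0,0,0,0,-0.235,-1],[0,0,0,0,0,-0.235,-1],[0,0,0,0,0,-0.235,-1],[0,0,0,0,0,-0.235,-1],[0,0,0,0,0,-0.235,-1],[0,0,0,0,0,-0.235,-1],[0,0,0,0,0,-0.235,-1],[0,0,0,0,0,-0.235,-1],[0,0,0,0,0,-0.235,-1],[0,0,0,0,0,-0.235,-1]]' 40
python3 -m handwheel '[[0.065,0.14,0,0,0,0,-1],[0.065,0.14,0,0,0,0,-1],[0.065,0.14,0,0,0,0,-1],[0.065,0.14,0,0,0,0,-1],[0.065,0.14,0,0,0,0,-1],[0.065,0.14,0,0,0,0,-1],[0.065,0.14,0,0,0,0,-1],[0.065,0.14,0,0,0,0,-1],[0.065,0.14,0,0,0,0,-1],[0.065,0.14,0,0,0,0,-1],[0.065,0.14,0,0,0,0,-1],[0.065,0.14,0.03,0,0,0,-1],[0.065,0.14,0.03,0,0,0,-1],[0.065,0.14,0.03,0,0,0,-1],[0.065,0.14,0.04,0,0,0,-1],[0.065,0.14,0.05,0,0,0,-1],[0.065,0.14,0.05,0,0,0,-1],[0.065,0.14,0.05,0,0,0,-1],[0.065,0.14,0.04,0,0,0,-1],[0,0,0,0,0,0,-1]]'
python3 - <<'E'
from h import *
plan(471,116,150,136.5)
ci,im=look("wrist","w1"); print(arm.observe()["position"])
E
```

```text
time: 1.52
position: [235.0, -578.6, 230.5]
eef_rot: [[-0.73, 0.683, -0.0], [0.683, 0.73, 0.001], [0.001, 0.001, -1.0]]
force: [0.4, -0.1, -0.2]
width: 0.997
gripper_force: 0.0
time: 3.18
position: [468.4, 121.3, 149.2]
eef_rot: [[-0.73, 0.684, -0.002], [0.684, 0.73, 0.002], [0.003, 0.001, -1.0]]
force: [0.1, 0.2, -0.2]
width: 0.998
gripper_force: 0.0
turn 1 x +0.0010 -0.0058 +0.0122 | shift 1 x -0.0222 -0.0083 -0.0031 tot -0.0222 -0.0083 -0.0031
[467.65826851 118.74187137 149.75016918]
```

View pics/w1.png

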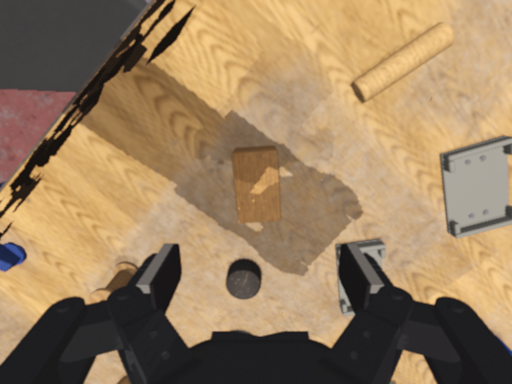

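The wrist view shows the block with corners near (234,150), (277,147), (280,221) and (238,222). The long dowel lies between (360,92) and (447,33), and the cap is at (243,278).

Run:
```python
from h import *
ci=arm.camera_info("wrist"); im=cv2.imread("pics/w1.png")
g=im[135:235,215:300]; cv2.imwrite("pics/w1c.png",cv2.resize(g,None,fx=6,fy=6,interpolation=cv2.INTER_CUBIC))
p=[(234,150),(277,147),(280,221),(238,222)]
print(ci["eye"],cast(ci,p,32).round(1))
```

```text
[409.41851036 174.01861484 292.44291702] [[425.2 125.4  32. ]
 [451.1 157.1  32. ]
 [510.1 108.2  32. ]
 [481.2  75.7  32. ]]
```

View pics/w1c.png

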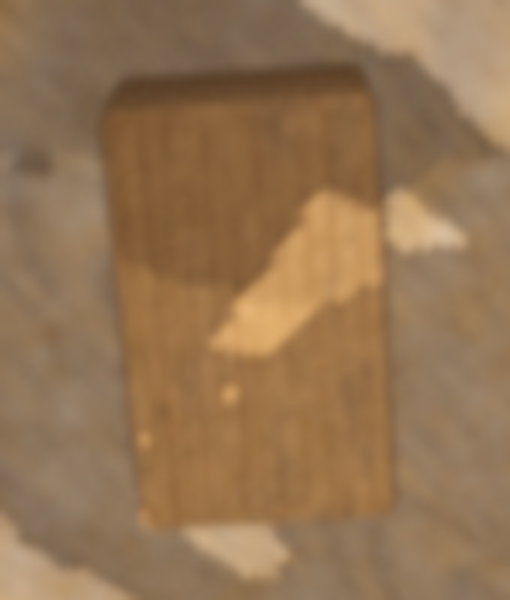

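The crop shows the top-face corners, in full-image pixels, at (232.5,154), (277.5,151.5), (280.5,221.7) and (238,223).

Run:
```python
from h import *
ci=arm.camera_info("wrist")
w=cast(ci,[(232.5,154),(277.5,151.5),(280.5,221.7),(238,223)],32)
print(w.round(1),w.mean(0).round(1)); d=(w[2]+w[3]-w[0]-w[1])/2; a=np.degrees(np.arctan2(d[1],d[0])); print(np.linalg.norm(d),a)
e=(w[1]-w[0]+w[2]-w[3])/2; print(np.linalg.norm(e),np.degrees(np.arctan2(e[1],e[0])))
c=w.mean(0); plan(c[0],c[1],60,a+180)
d=cast(ci,[(353,90),(363,101),(440,23),(452,40)],12); print(d.round(1),d.mean(0))
```

```text
[[427.  121.6  32. ]
 [454.6 154.6  32. ]
 [511.  108.   32. ]
 [482.   74.9  32. ]] [468.6 114.8  32. ]
72.69547935917089 -39.94751534463852
43.51354947468456 49.44406897905204
turn 1 x -0.0038 -0.0041 -0.1113 | shift 3 x -0.0044 -0.0032 +0.1197 tot -0.0132 -0.0096 +0.3590
[[463.4 245.8  12. ]
 [478.1 246.8  12. ]
 [471.4 337.9  12. ]
 [490.7 338.6  12. ]] [475.89183577 292.28409553  12.        ]
```

```bash
python3 -m handwheel '[[-0.013,-0.01,0,0,0,-0.11,-1],[0,0,0.12,0,0,0,-1],[0,0,0.12,0,0,0,-1],[0,0,0.12,0,0,0,-1],[0,0,0.1,0,0,0,-1],[0,0,0.08,0,0,0,-1],[0,0,0.047,0,0,0,-1],[0,0,0,0,0,0,-1],[0,0,0,0,0,0,-1]]' 40
python3 -m handwheel '[[0,0,0,0,0,0,1],[0,0,0,0,0,0,1],[0,0,0,0,0,0,1],[0,0,0,0,0,0,1],[0,0,0,0,0,0,1],[0,0,0,0,0,0,1],[0,0,0,0,0,0,1],[0,0,0,0,0,0,1]]' 40
```

```text
time: 3.98
position: [468.7, 111.2, 4.6]
eef_rot: [[-0.762, 0.647, -0.001], [0.647, 0.762, -0.0], [0.001, -0.001, -1.0]]
force: [1.0, -0.5, -0.9]
width: 0.994
gripper_force: 0.0
time: 4.65
position: [470.7, 112.3, 6.1]
eef_rot: [[-0.763, 0.647, 0.003], [0.647, 0.763, 0.0], [-0.002, 0.003, -1.0]]
force: [-0.8, -0.7, 6.5]
width: 0.52
gripper_force: 42.5
```

```bash
python3 -m handwheel '[[0,0,-0.06,0,0,0,1],[0,0,-0.12,0,0,0,1],[0,0,-0.12,0,0,0,1],[0,0,-0.12,0,0,0,1],[0,0,-0.12,0,0,0,1],[0,0,0,0,0,-0.2,1],[0,0,0,0,0,-0.2,1],[0,0,0,0,0,-0.05,1],[0,0,0,0,0,0,1]]'
python3 -c "
from h import *
plan(709,252,140,153.3)"
```

```text
time: 5.4
position: [468.4, 112.0, 139.5]
eef_rot: [[-0.887, 0.461, -0.0], [0.461, 0.887, -0.0], [0.0, -0.0, -1.0]]
force: [-0.5, -0.3, -1.6]
width: 0.519
gripper_force: 41.8
turn 1 x -0.0005 -0.0006 -0.0264 | shift 7 x -0.0869 +0.1332 -0.0003 tot -0.6080 +0.9326 -0.0019
```

```bash
python3 -m handwheel '[[-0.04,0.06,0,0,0,-0.026,1],[-0.081,0.124,0,0,0,0,1],[-0.081,0.124,0,0,0,0,1],[-0.081,0.124,0,0,0,0,1],[-0.081,0.124,0,0,0,0,1],[-0.081,0.124,0,0,0,0,1],[-0.081,0.124,0,0,0,0,1],[-0.04,0.064,0,0,0,0,1],[-0.04,0.064,0,0,0,0,1],[0,0,0,0,0,0,1],[0,0,0,0,0,0,1]]'
python3 - <<'E'
from h import *
ci,im=look("wrist","w2"); print(arm.observe()["position"])
hsv=cv2.cvtColor(im,cv2.COLOR_BGR2HSV).astype(int)
m=(hsv[...,1]<70)&(hsv[...,2]>70)
for c in contours(m,1500,20000): print(c.reshape(-1,2).mean(0).round(),cv2.minAreaRect(c),rect(ci,c,5),rect(ci,c,17))
E
```

```text
time: 6.32
position: [708.4, 252.1, 137.6]
eef_rot: [[-0.893, 0.449, -0.003], [0.449, 0.893, -0.001], [0.002, -0.002, -1.0]]
force: [-0.2, -0.0, -0.2]
width: 0.52
gripper_force: 41.6
[707.65535235 251.60665421 137.80713348]
[120. 186.] ((121.0, 179.0), (94.0, 60.0), 90.0) (644.2, 123.2, 99.5, 61.2, -34.8) (643.9, 130.4, 95.2, 58.6, -34.8)
[259. 111.] ((262.5, 99.0), (112.0, 77.0), 90.0) (639.6, 290.1, 101.6, 71.1, -26.5) (639.5, 290.1, 97.2, 68.0, -26.5)
```

View pics/w2.png

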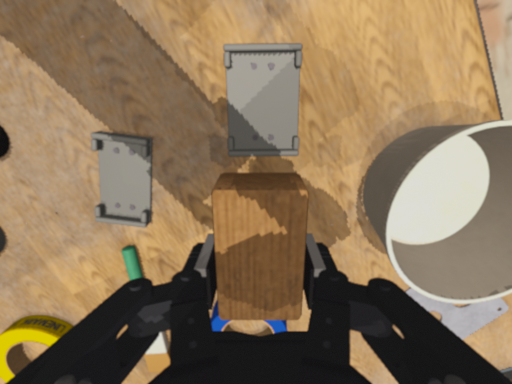

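The tray is at about (262,100) and the short cradle at about (122,179), both clear. The held block's top face spans from (214,192)-(308,192) down to about y=318.

Run:
```python
from h import *
ci=arm.camera_info("wrist")
w=cast(ci,[(214,192),(308,192),(302,319),(217,318)],164)
print(w.round(1),w.mean(0).round(1)); o=arm.observe(); T=o["eef_rot"]
print((w-o["position"])@T)
plan(639.6,290.1,40,153.5)
```

```text
[[661.7 252.3 164. ]
 [680.5 289.8 164. ]
 [744.  258.7 164. ]
 [723.3 218.9 164. ]] [702.4 254.9 164. ]
[[ 41.4199274  -20.1118064  -26.03809752]
 [ 41.45307653  21.86143872 -26.1488669 ]
 [-29.19776741  22.6396446  -26.32460623]
 [-28.63529046 -22.20894668 -26.20477882]]
turn 1 x -0.0053 -0.0049 -0.0071 | shift 4 x +0.0781 +0.0041 +0.0978 tot +0.3123 +0.0163 +0.3912
```

```bash
python3 -m handwheel '[[0.1,0.005,0,0,0,0,1],[0.1,0.005,0,0,0,0,1],[0.094,0.006,0,0,0,0,1],[0,0,0.1,0,0,0,1],[0,0,0.1,0,0,0,1],[0,0,0.1,0,0,0,1],[0,0,0.09,0,0,0,1],[0,0,0,0,0,0,1],[0,0,0,0,0,0,1]]'
python3 -c "
from h import *
a=np.radians(153.5)
plan(639.6-4.5*np.cos(a),290.1-4.5*np.sin(a),10,153.5)"
```

```text
time: 7.12
position: [642.3, 287.1, 40.1]
eef_rot: [[-0.893, 0.449, -0.005], [0.449, 0.893, -0.002], [0.004, -0.004, -1.0]]
force: [-0.5, 0.1, -1.2]
width: 0.52
gripper_force: 41.6
turn 1 x -0.0086 -0.0078 -0.0073 | shift 1 x -0.0031 +0.0058 +0.1205 tot -0.0031 +0.0058 +0.1205
```

```bash
python3 -m handwheel '[[-0.003,0.004,0.04,-0.006,-0.006,-0.005,1],[0,0,0.04,0,0,0,1],[0,0,0.035,0,0,0,1],[0,0,0,0,0,0,1],[0,0,0,0,0,0,1]]'
```

```text
time: 7.53
position: [645.6, 288.9, 12.5]
eef_rot: [[-0.895, 0.447, 0.002], [0.447, 0.895, 0.001], [-0.002, 0.002, -1.0]]
force: [-0.9, -0.2, -1.2]
width: 0.525
gripper_force: 41.6
```

```bash
python3 -m handwheel '[[0,0,0.008,0,0,0,1],[0,0,0,0,0,0,1],[0,0,0,0,0,0,1]]'; python3 -m handwheel '[[0,0,0,0,0,0,-0.2],[0,0,0,0,0,0,-0.2],[0,0,0,0,0,0,-0.4],[0,0,0,0,0,0,-0.6],[0,0,0,0,0,0,-1],[0,0,0,0,0,0,-1],[0,0,-0.06,0,0,0,-1],[0,0,-0.12,0,0,0,-1],[0,0,-0.12,0,0,0,-1],[0,0,-0.12,0,0,0,-1],[0,0,-0.12,0,0,0,-1],[0,0,0,0,0,0,-1],[0,0,0,0,0,0,-1]]'
python3 - <<'E'
from h import *
ci,im=look("wrist","w3")
plan(478,292,150,84)
E
```

```text
time: 7.78
position: [646.7, 289.3, 11.7]
eef_rot: [[-0.895, 0.446, 0.005], [0.446, 0.895, 0.002], [-0.003, 0.004, -1.0]]
force: [0.0, 0.2, -0.8]
width: 0.517
gripper_force: 41.6
time: 8.87
position: [648.3, 289.9, 151.3]
eef_rot: [[-0.895, 0.446, 0.011], [0.446, 0.895, 0.004], [-0.008, 0.009, -1.0]]
force: [0.6, 0.4, -1.2]
width: 1.004
gripper_force: 0.0
turn 10 x +0.0015 +0.0003 +0.2426 | shift 5 x -0.0119 -0.1343 -0.0013 tot -0.0595 -0.6713 -0.0064
```

View pics/w3.png

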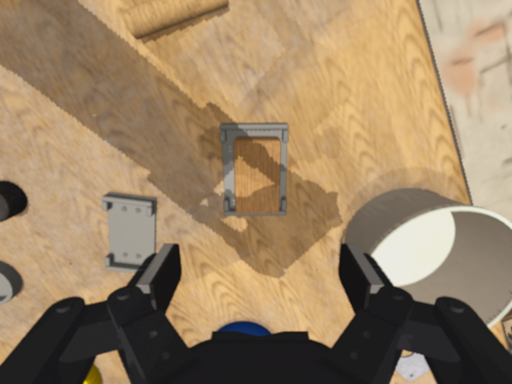

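The block sits in its tray at (256,172), square and inside the lips. Next is the long dowel.

```bash
python3 -m handwheel '[[0,0,0,0,0,0.242,-1],[0,0,0,0,0,0.242,-1],[0,0,0,0,0,0.242,-1],[0,0,0,0,0,0.242,-1],[0,0,0,0,0,0.242,-1],[0,0,0,0,0,0.242,-1],[0,0,0,0,0,0.242,-1],[0,0,0,0,0,0.242,-1],[0,0,0,0,0,0.242,-1],[0,0,0,0,0,0.242,-1],[-0.012,-0.134,0,0,0,0,-1],[-0.012,-0.134,0,0,0,0,-1],[-0.012,-0.134,0,0,0,0,-1],[-0.012,-0.134,0,0,0,0,-1],[-0.012,-0.134,0,0,0,0,-1],[0,0,0,0,0,0,-1],[0,0,0,0,0,0,-1]]'
python3 - <<'E'
from h import *
print(arm.observe()["position"],arm.observe()["eef_rot"][:,2])
ci,im=look("wrist","w4")
E
```

```text
time: 10.33
position: [474.1, 290.2, 143.4]
eef_rot: [[0.1, 0.995, -0.001], [0.995, -0.1, -0.001], [-0.001, -0.001, -1.0]]
force: [1.4, -0.7, 0.9]
width: 0.998
gripper_force: 0.0
[474.08348636 290.22783161 143.42205485] [-7.42137813e-04 -1.15782809e-03 -9.99999054e-01]
```

View pics/w4.png

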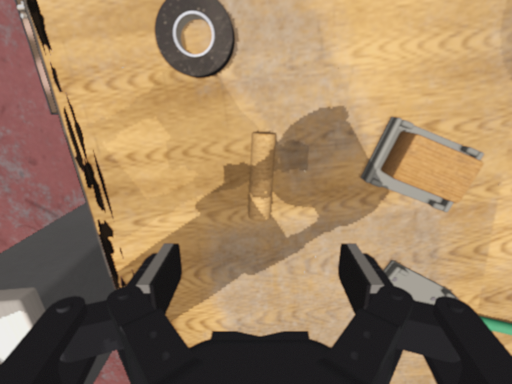

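The dowel runs from about (263.5,133) to (260,218). The tray with the block is at (425,165).

Run:
```python
from h import *
ci=arm.camera_info("wrist")
w=cast(ci,[(263.5,134),(260,218)],14); d=w[0]-w[1]; c=w.mean(0)
a=np.degrees(np.arctan2(d[1],d[0])); print(w,c,np.linalg.norm(d),a)
plan(c[0],c[1],2,a)
```

```text
[[485.9017213  339.35113863  14.        ]
 [473.51613485 250.68306256  14.        ]] [479.70892807 295.0171006   14.        ] 89.52893646440526 82.04810031594538
turn 1 x +0.0046 -0.0010 +0.0754 | shift 4 x +0.0046 +0.0026 +0.1424 tot +0.0185 +0.0106 +0.5697
```

```bash
python3 -m handwheel '[[0.018,0.012,0,0,0,0.075,-1],[0,0,0.12,0,0,0,-1],[0,0,0.12,0,0,0,-1],[0,0,0.12,0,0,0,-1],[0,0,0.1,0,0,0,-1],[0,0,0.07,0,0,0,-1],[0,0,0.038,0,0,0,-1],[0,0,0,0,0,0,-1],[0,0,0,0,0,0,-1]]' 40
python3 -c "
from h import *
plan(479.7,295,3,82)"
python3 -m handwheel '[[0,0,0,0,0,0,1],[0,0,0,0,0,0,1],[0,0,0,0,0,0,1],[0,0,0,0,0,0,1],[0,0,0,0,0,0,1],[0,0,0,0,0,0,1],[0,0,0,0,0,0,1],[0,0,0,0,0,0,1],[0,0,0,0,0,0,1],[0,0,0,0,0,0,1]]' 40
```

```text
time: 11.13
position: [482.5, 295.4, 3.3]
eef_rot: [[0.14, 0.99, 0.004], [0.99, -0.14, 0.001], [0.002, 0.004, -1.0]]
force: [-0.4, 0.4, -0.1]
width: 0.999
gripper_force: 0.0
turn 1 x +0.0072 -0.0034 -0.0008 | shift 1 x -0.0033 -0.0108 +0.0011 tot -0.0033 -0.0108 +0.0011
time: 11.97
position: [482.0, 295.8, 4.5]
eef_rot: [[0.139, 0.99, 0.005], [0.99, -0.139, 0.002], [0.002, 0.004, -1.0]]
force: [-1.6, -1.2, 7.1]
width: 0.261
gripper_force: 39.2
```

```bash
python3 -m handwheel '[[0,0,-0.06,0,0,0,1],[0,0,-0.12,0,0,0,1],[0,0,-0.12,0,0,0,1],[0,0,-0.12,0,0,0,1],[0,0,-0.12,0,0,0,1],[0,0,0,0,0,-0.15,1],[0,0,0,0,0,-0.2,1],[0,0,0,0,0,-0.1,1],[0,0,0,0,0,0,1]]'
python3 -c "
from h import *
plan(458,-310,140,95)"
```

```text
time: 12.72
position: [480.9, 295.2, 138.6]
eef_rot: [[-0.086, 0.996, 0.004], [0.996, 0.086, 0.001], [0.001, 0.004, -1.0]]
force: [0.1, 0.2, -0.6]
width: 0.262
gripper_force: 39.3
turn 1 x +0.0084 -0.0020 -0.0018 | shift 15 x -0.1603 -0.0201 -0.0004 tot -2.4038 -0.3021 -0.0055
```

```bash
python3 -m handwheel '[[-0.08,-0.01,0,0.008,0,0,1],[-0.15,-0.019,0,0,0,0,1],[-0.15,-0.019,0,0,0,0,1],[-0.15,-0.019,0,0,0,0,1],[-0.15,-0.019,0,0,0,0,1],[-0.15,-0.019,0,0,0,0,1],[-0.15,-0.019,0,0,0,0,1],[-0.15,-0.019,0,0,0,0,1],[-0.15,-0.019,0,0,0,0,1],[-0.15,-0.019,0,0,0,0,1],[-0.15,-0.019,0,0,0,0,1],[-0.15,-0.019,0,0,0,0,1],[-0.15,-0.019,0,0,0,0,1],[-0.15,-0.019,0,0,0,0,1],[-0.15,-0.019,0,0,0,0,1],[-0.15,-0.019,0,0,0,0,1],[-0.08,-0.01,0,0,0,0,1],[0,0,0,0,0,0,1],[0,0,0,0,0,0,1]]'
python3 - <<'E'
from h import *
ci,im=look("wrist","w5"); print(arm.observe()["position"])
hsv=cv2.cvtColor(im,cv2.COLOR_BGR2HSV).astype(int)
m=(hsv[...,1]<70)&(hsv[...,2]>70)
for c in contours(m,1500,20000): print(c.reshape(-1,2).mean(0).round(),cv2.minAreaRect(c),rect(ci,c,5),rect(ci,c,17))
E
```

```text
time: 14.3
position: [456.0, -312.3, 137.4]
eef_rot: [[-0.082, 0.997, -0.001], [0.997, 0.082, 0.002], [0.002, -0.0, -1.0]]
force: [0.8, -0.3, -0.6]
width: 0.262
gripper_force: 39.3
[ 455.89360256 -310.96800312  137.24278284]
[262. 101.] ((262.0, 102.5), (129.0, 54.0), 90.0) (452.9, -237.4, 118.1, 49.5, -85.1) (452.8, -237.2, 112.9, 47.4, -85.1)
[ 67. 135.] ((51.336830139160156, 156.28627014160156), (321.7545471191406, 80.86608123779297), 83.86559295654297) (246.9, -329.9, 330.0, 75.1, -89.9) (255.7, -325.6, 315.7, 71.8, -89.9)
```

View pics/w5.png

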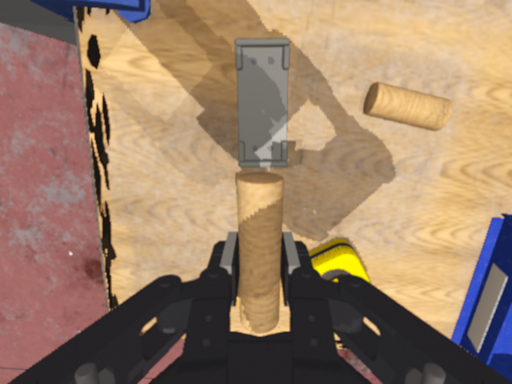

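The long cradle is at (262,102). The held dowel runs from (259,180) to (260,331), in line with the cradle. The short dowel is at (408,107).

Run:
```python
from h import *
ci=arm.camera_info("wrist"); o=arm.observe(); T=o["eef_rot"]
for z,p in((145,(259,178)),(145,(260,331))): print(((cast(ci,p,z)-o["position"])@T).round(1))
plan(452.9,-237.4,40,94.9)
w=cast(ci,[(372,99),(445,116)],15);print(w.round(1),w.mean(0),np.degrees(np.arctan2(*(w[0]-w[1])[1::-1])),np.linalg.norm(w[0]-w[1]))
```

```text
[[43.   0.  -7.6]]
[[-55.6   0.6  -7.9]]
turn 1 x -0.0020 -0.0056 -0.0040 | shift 3 x +0.0981 +0.0044 +0.1297 tot +0.2942 +0.0132 +0.3890
[[ 552.  -220.5   15. ]
 [ 623.5 -229.4   15. ]] [ 587.71371708 -224.94964952   15.        ] 172.89564921927695 72.04419190762445
```

```bash
python3 -m handwheel '[[0.1,0.005,0,0,0,0,1],[0.1,0.004,0,0,0,0,1],[0.104,0.004,0,0,0,0,1],[0,0,0.1,0,0,0,1],[0,0,0.1,0,0,0,1],[0,0,0.1,0,0,0,1],[0,0,0.09,0,0,0,1],[0,0,0,0,0,0,1],[0,0,0,0,0,0,1]]'
python3 -c "
from h import *
plan(452.7,-234.4,10,94.9)"
```

```text
time: 15.1
position: [451.8, -233.0, 39.4]
eef_rot: [[-0.087, 0.996, -0.004], [0.996, 0.087, 0.004], [0.004, -0.003, -1.0]]
force: [0.3, -0.1, 0.1]
width: 0.261
gripper_force: 39.3
turn 1 x -0.0069 -0.0080 +0.0028 | shift 1 x -0.0059 +0.0031 +0.1175 tot -0.0059 +0.0031 +0.1175
```

```bash
python3 -m handwheel '[[-0.003,0.003,0.04,-0.006,-0.006,0,1],[0,0,0.04,0,0,0,1],[0,0,0.037,0,0,0,1],[0,0,0,0,0,0,1],[0,0,0,0,0,0,1]]'
```

```text
time: 15.52
position: [453.7, -235.8, 10.8]
eef_rot: [[-0.085, 0.996, 0.002], [0.996, 0.085, -0.001], [-0.001, 0.002, -1.0]]
force: [0.4, 0.3, 0.2]
width: 0.264
gripper_force: 39.3
```

```bash
python3 -m handwheel '[[0,0,0.006,0,0,0,1],[0,0,0,0,0,0,1],[0,0,0,0,0,0,1]]'; python3 -m handwheel '[[0,0,0,0,0,0,0.3],[0,0,0,0,0,0,0.3],[0,0,0,0,0,0,0.2],[0,0,0,0,0,0,0],[0,0,0,0,0,0,-0.5],[0,0,0,0,0,0,-1],[0,0,0,0,0,0,-1],[0,0,0,0,0,0,-1],[0,0,-0.06,0,0,0,-1],[0,0,-0.12,0,0,0,-1],[0,0,-0.12,0,0,0,-1],[0,0,-0.12,0,0,0,-1],[0,0,-0.12,0,0,0,-1],[0,0,0,0,0,0,-1],[0,0,0,0,0,0,-1]]'
python3 - <<'E'
from h import *
ci,im=look("wrist","w6")
plan(587.7,-225,150,173)
E
```

```text
time: 15.77
position: [454.5, -236.4, 10.2]
eef_rot: [[-0.085, 0.996, 0.004], [0.996, 0.085, -0.002], [-0.002, 0.004, -1.0]]
force: [-0.3, 0.2, 0.0]
width: 0.262
gripper_force: 39.3
time: 17.02
position: [455.4, -236.9, 147.2]
eef_rot: [[-0.085, 0.996, 0.008], [0.996, 0.086, -0.005], [-0.005, 0.007, -1.0]]
force: [0.6, 0.6, 0.0]
width: 0.998
gripper_force: 0.0
turn 12 x +0.0003 +0.0008 -0.2272 | shift 4 x -0.1314 +0.0272 -0.0047 tot -0.5257 +0.1087 -0.0190
```

View pics/w6.png

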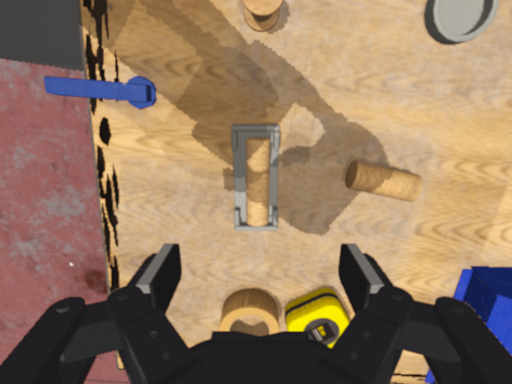

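Run:
```python
from h import *
ci=arm.camera_info("wrist"); im=cv2.imread("pics/w6.png")
a=np.radians(94.9); u=np.array([np.cos(a),np.sin(a)])
f=lambda p,z:((cast(ci,p,z)[0][:2]-[452.9,-237.4])@u).round(1)
g=cv2.cvtColor(im,cv2.COLOR_BGR2HSV)
for x in(254,258,262): print(x,[(y,*g[y,x]) for y in list(range(122,146,2))+list(range(216,236,2))])
print("near",f((257,227),29),f((257,230),17),"far",f((258,137),29),f((258,137),17),f((258,125),17), f((258,230),0))
```

```text
254 [(122, np.uint8(16), np.uint8(130), np.uint8(137)), (124, np.uint8(15), np.uint8(77), np.uint8(100)), (126, np.uint8(20), np.uint8(22), np.uint8(103)), (128, np.uint8(21), np.uint8(24), np.uint8(108)), (130, np.uint8(19), np.uint8(22), np.uint8(92)), (132, np.uint8(20), np.uint8(23), np.uint8(102)), (134, np.uint8(23), np.uint8(22), np.uint8(105)), (136, np.uint8(16), np.uint8(46), np.uint8(105)), (138, np.uint8(16), np.uint8(126), np.uint8(117)), (140, np.uint8(16), np.uint8(128), np.uint8(151)), (142, np.uint8(17), np.uint8(128), np.uint8(167)), (144, np.uint8(17), np.uint8(128), np.uint8(165)), (216, np.uint8(18), np.uint8(106), np.uint8(245)), (218, np.uint8(18), np.uint8(109), np.uint8(243)), (220, np.uint8(18), np.uint8(108), np.uint8(241)), (222, np.uint8(18), np.uint8(113), np.uint8(234)), (224, np.uint8(18), np.uint8(109), np.uint8(237)), (226, np.uint8(16), np.uint8(72), np.uint8(192)), (228, np.uint8(21), np.uint8(20), np.uint8(183)), (230, np.uint8(16), np.uint8(45), np.uint8(189)), (232, np.uint8(16), np.uint8(64), np.uint8(206)), (234, np.uint8(16), np.uint8(70), np
[... 1583 characters left out ...]
 (140, np.uint8(16), np.uint8(138), np.uint8(144)), (142, np.uint8(17), np.uint8(129), np.uint8(166)), (144, np.uint8(17), np.uint8(125), np.uint8(181)), (216, np.uint8(18), np.uint8(112), np.uint8(227)), (218, np.uint8(18), np.uint8(114), np.uint8(223)), (220, np.uint8(18), np.uint8(112), np.uint8(227)), (222, np.uint8(18), np.uint8(109), np.uint8(232)), (224, np.uint8(18), np.uint8(117), np.uint8(216)), (226, np.uint8(15), np.uint8(55), np.uint8(171)), (228, np.uint8(21), np.uint8(20), np.uint8(183)), (230, np.uint8(16), np.uint8(47), np.uint8(191)), (232, np.uint8(16), np.uint8(64), np.uint8(216)), (234, np.uint8(16), np.uint8(70), np.uint8(214))]
near -43.3 -52.7 far 49.1 47.5 58.9 -61.2
```

The long dowel lies in its cradle, from +46 to -43 mm about the centre, inside the ±51 pocket. Now the short dowel.

```bash
python3 -m handwheel '[[0,0,0,0,0,-0.227,-1],[0,0,0,0,0,-0.227,-1],[0,0,0,0,0,-0.227,-1],[0,0,0,0,0,-0.227,-1],[0,0,0,0,0,-0.227,-1],[0,0,0,0,0,-0.227,-1],[0,0,0,0,0,-0.227,-1],[0,0,0,0,0,-0.227,-1],[0,0,0,0,0,-0.227,-1],[0,0,0,0,0,-0.227,-1],[0,0,0,0,0,-0.227,-1],[0,0,0,0,0,-0.227,-1],[-0.131,0.027,0,0,0,0,-1],[-0.131,0.027,0,0,0,0,-1],[-0.131,0.027,0,0,0,0,-1],[-0.131,0.027,0,0,0,0,-1],[0,0,0,0,0,0,-1],[0,0,0,0,0,0,-1]]'
python3 - <<'E'
from h import *
print(arm.observe()["position"],arm.observe()["eef_rot"][:,2])
ci,im=look("wrist","w7")
E
```

```text
time: 18.57
position: [586.8, -224.1, 142.3]
eef_rot: [[-0.993, 0.121, -0.001], [0.121, 0.993, 0.0], [0.001, -0.0, -1.0]]
force: [-0.4, 0.5, -0.6]
width: 0.997
gripper_force: 0.0
[ 586.75918671 -224.1329715   142.26756637] [-9.63717101e-04  8.07623606e-05 -9.99999532e-01]
```

View pics/w7.png

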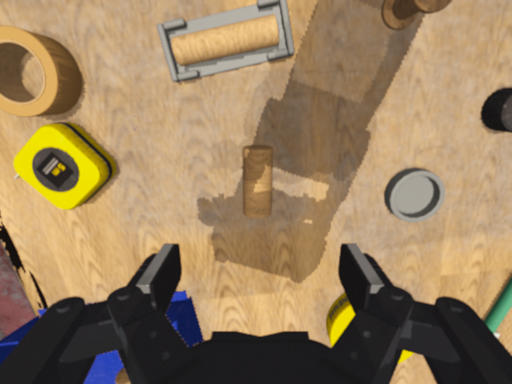

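The short dowel runs from (258,148) to (257,217), already aligned with the tool. The cup is at (414,194), and the long dowel sits well in its cradle.

Run:
```python
from h import *
ci=arm.camera_info("wrist")
w=cast(ci,[(258,149),(257,217)],17); d=w[0]-w[1]; c=w.mean(0)
a=np.degrees(np.arctan2(d[1],d[0])); print(w,c,np.linalg.norm(d),a)
plan(c[0],c[1],4,a)
print("cup",cast(ci,(414,194),13).round(1))
```

```text
[[ 550.48539091 -221.23241638   17.        ]
 [ 622.00174379 -231.22058244   17.        ]] [ 586.24356735 -226.22649941   17.        ] 72.21047147231947 172.04934553136613
turn 1 x +0.0002 -0.0040 +0.0327 | shift 4 x -0.0011 -0.0019 +0.1384 tot -0.0045 -0.0076 +0.5535
cup [[617.9 -64.8  13. ]]
```

```bash
python3 -m handwheel '[[-0.004,-0.008,0,0,0,0.03,-1],[0,0,0.12,0,0,0,-1],[0,0,0.12,0,0,0,-1],[0,0,0.12,0,0,0,-1],[0,0,0.1,0,0,0,-1],[0,0,0.07,0,0,0,-1],[0,0,0.023,0,0,0,-1],[0,0,0,0,0,0,-1],[0,0,0,0,0,0,-1]]' 40
python3 -m handwheel '[[0,0,0,0,0,0,1],[0,0,0,0,0,0,1],[0,0,0,0,0,0,1],[0,0,0,0,0,0,1],[0,0,0,0,0,0,1],[0,0,0,0,0,0,1],[0,0,0,0,0,0,1],[0,0,0,0,0,0,1],[0,0,0,0,0,0,1],[0,0,0,0,0,0,1]]' 40
python3 -m handwheel '[[0,0,-0.06,0,0,0,1],[0,0,-0.12,0,0,0,1],[0,0,-0.12,0,0,0,1],[0,0,-0.12,0,0,0,1],[0,0,-0.12,0,0,0,1],[0,0,0,0,0,0.2,1],[0,0,0,0,0,0.2,1],[0,0,0,0,0,0.2,1],[0,0,0,0,0,0.2,1],[0,0,0,0,0,0.14,1],[0,0,0,0,0,0,1]]'
python3 -c "
from h import *
a=np.radians(145.2)
plan(644.1-85*np.cos(a),126.8-85*np.sin(a),140,145.2)"
```

```text
time: 19.37
position: [587.8, -227.9, 7.5]
eef_rot: [[-0.99, 0.139, 0.003], [0.139, 0.99, -0.002], [-0.003, -0.001, -1.0]]
force: [0.8, -0.6, -0.2]
width: 0.998
gripper_force: 0.0
time: 20.2
position: [589.1, -227.8, 8.1]
eef_rot: [[-0.99, 0.138, 0.005], [0.138, 0.99, -0.002], [-0.005, -0.002, -1.0]]
force: [-1.4, 1.2, 6.0]
width: 0.333
gripper_force: 39.5
time: 21.12
position: [587.6, -227.1, 142.4]
eef_rot: [[-0.82, 0.572, 0.003], [0.572, 0.82, -0.002], [-0.004, 0.0, -1.0]]
force: [-0.3, 0.2, -0.3]
width: 0.338
gripper_force: 39.6
turn 1 x +0.0009 +0.0070 -0.0040 | shift 9 x +0.0314 +0.1435 +0.0011 tot +0.2823 +1.2916 +0.0096
```

```bash
python3 -m handwheel '[[0.015,0.065,0,0,0.006,0,1],[0.03,0.135,0,0,0,0,1],[0.03,0.135,0,0,0,0,1],[0.03,0.135,0,0,0,0,1],[0.03,0.135,0,0,0,0,1],[0.03,0.135,0,0,0,0,1],[0.03,0.135,0,0,0,0,1],[0.03,0.135,0,0,0,0,1],[0.03,0.135,0,0,0,0,1],[0.027,0.145,0,0,0,0,1],[0,0,0,0,0,0,1],[0,0,0,0,0,0,1]]'
python3 - <<'E'
from h import *
ci,im=look("wrist","w8"); print(arm.observe()["position"])
hsv=cv2.cvtColor(im,cv2.COLOR_BGR2HSV).astype(int)
m=(hsv[...,1]<70)&(hsv[...,2]>70)
for c in contours(m,1500,20000): print(c.reshape(-1,2).mean(0).round(),cv2.minAreaRect(c),rect(ci,c,5),rect(ci,c,17))
E
```

```text
time: 22.12
position: [714.5, 80.0, 142.1]
eef_rot: [[-0.824, 0.567, 0.001], [0.567, 0.824, -0.0], [-0.001, 0.0, -1.0]]
force: [0.5, -0.8, -0.3]
width: 0.333
gripper_force: 39.7
[713.89881995  78.29644292 141.8492184 ]
[402. 256.] ((401.7500305175781, 256.25), (52.32590103149414, 61.51828384399414), 45.0) (886.5, 163.7, 71.6, 70.7, -21.8) (876.3, 162.1, 68.6, 67.7, -21.8)
[ 99. 185.] ((95.50000762939453, 185.00001525878906), (60.10407638549805, 55.86143493652344), 45.0) (620.6, -67.6, 67.0, 60.3, -82.3) (621.8, -59.3, 64.1, 57.7, -82.3)
[257.  90.] ((256.5, 91.5), (107.0, 61.0), 90.0) (643.0, 126.7, 97.0, 56.2, -34.5) (643.2, 126.7, 92.8, 53.8, -34.5)
[407.  27.] ((413.5, 23.5), (47.0, 85.0), 90.0) (669.4, 278.6, 76.1, 37.8, 62.4) (668.5, 272.1, 72.9, 36.2, 62.4)
```

View pics/w8.png

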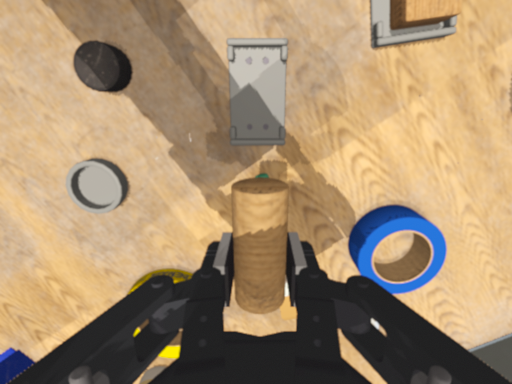

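The short cradle is at (257,91). The held dowel's top runs from about (260,192) to (260,311).

Run:
```python
from h import *
ci=arm.camera_info("wrist"); o=arm.observe(); T=o["eef_rot"]
for z,p in((163.7,(260,192)),(163.7,(260,311))): print(((cast(ci,p,z)-o["position"])@T).round(1))
plan(643.1,126.7,45,145.5)
```

```text
[[ 40.    0.5 -21.9]]
[[-28.    0.5 -21.8]]
turn 1 x -0.0013 +0.0007 -0.0059 | shift 4 x +0.0858 -0.0002 +0.0968 tot +0.3431 -0.0008 +0.3874
```

```bash
python3 -m handwheel '[[0.1,0,0,0,0,-0.005,1],[0.12,0,0,0,0,0,1],[0.101,0,0,0,0,0,1],[0,0,0.1,0,0,0,1],[0,0,0.1,0,0,0,1],[0,0,0.1,0,0,0,1],[0,0,0.087,0,0,0,1],[0,0,0,0,0,0,1],[0,0,0,0,0,0,1]]'
python3 -c "
from h import *
a=np.radians(145.5)
plan(643.1-5.5*np.cos(a),126.7-5.5*np.sin(a),13,145.5)"
```

```text
time: 22.92
position: [646.5, 121.6, 43.8]
eef_rot: [[-0.821, 0.57, -0.004], [0.57, 0.821, -0.001], [0.002, -0.003, -1.0]]
force: [1.5, -0.0, 0.2]
width: 0.333
gripper_force: 39.7
turn 1 x -0.0055 -0.0050 -0.0095 | shift 1 x +0.0006 +0.0091 +0.1233 tot +0.0006 +0.0091 +0.1233
```

```bash
python3 -m handwheel '[[0,0.005,0.04,-0.005,-0.005,-0.005,1],[0,0,0.04,0,0,0,1],[0,0,0.043,0,0,0,1],[0,0,0,0,0,0,1],[0,0,0,0,0,0,1]]'; python3 -m handwheel '[[0,0,0,0,0,0,0.2],[0,0,0,0,0,0,0.2],[0,0,0,0,0,0,0.1],[0,0,0,0,0,0,0],[0,0,0,0,0,0,-0.5],[0,0,0,0,0,0,-1],[0,0,0,0,0,0,-1],[0,0,0,0,0,0,-1],[0,0,-0.06,0,0,0,-1],[0,0,-0.12,0,0,0,-1],[0,0,-0.12,0,0,0,-1],[0,0,-0.12,0,0,0,-1],[0,0,-0.12,0,0,0,-1],[0,0,0,0,0,0,-1],[0,0,0,0,0,0,-1]]'
python3 - <<'E'
from h import *
ci,im=look("wrist","w9")
plan(451,-83,170,145)
E
```

```text
time: 23.33
position: [649.0, 124.4, 14.1]
eef_rot: [[-0.824, 0.567, 0.003], [0.567, 0.824, 0.0], [-0.003, 0.002, -1.0]]
force: [-0.9, -0.2, 0.1]
width: 0.336
gripper_force: 39.8
time: 24.58
position: [651.2, 124.7, 154.1]
eef_rot: [[-0.823, 0.567, 0.012], [0.567, 0.823, 0.002], [-0.009, 0.008, -1.0]]
force: [0.0, 0.0, 0.4]
width: 1.0
gripper_force: 0.0
turn 1 x +0.0096 +0.0104 +0.0152 | shift 8 x +0.0218 -0.1418 -0.0093 tot +0.1740 -1.1346 -0.0740
```

View pics/w9.png

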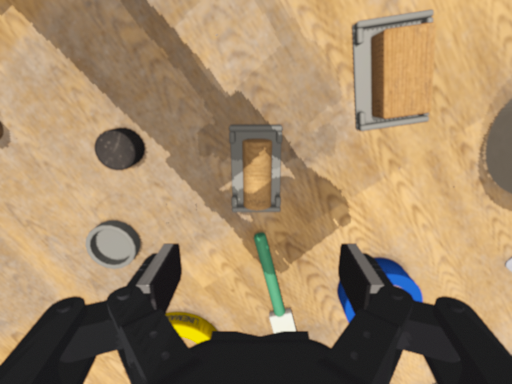

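The short dowel sits centred in its cradle at (257,172). The cap at (120,149) has not moved. Last piece: the spool.

```bash
python3 -m handwheel '[[0.022,-0.07,-0.009,0.009,0.01,0,-1],[0.022,-0.142,-0.009,0,0,0,-1],[0.022,-0.142,-0.009,0,0,0,-1],[0.022,-0.142,-0.009,0,0,0,-1],[0.022,-0.142,-0.009,0,0,0,-1],[0.022,-0.142,-0.009,0,0,0,-1],[0.022,-0.142,-0.009,0,0,0,-1],[0.022,-0.142,-0.009,0,0,0,-1],[0,-0.07,0,0,0,0,-1],[0,0,0,0,0,0,-1],[0,0,0,0,0,0,-1]]'
python3 - <<'E'
from h import *
t=arm.camera_info("top"); P=cast(t,(256.5,223.1),55)[0]; print("top est",P, arm.observe()["position"])
ci,im=look("wrist","w10")
v=(P-ci["eye"])@ci["orientation"]; K=ci["intrinsics"]; q=K@(v/v[2]); print("pred px",q, "r px",16.5*K[0,0]/v[2])
x,y=int(q[0]),int(q[1]); c=im[max(0,y-60):y+60,x-60:x+60]
g=cv2.cvtColor(cv2.resize(c,None,fx=3,fy=3,interpolation=cv2.INTER_CUBIC),cv2.COLOR_BGR2GRAY)
r=16.5*K[0,0]/v[2]*3
h=cv2.HoughCircles(g,cv2.HOUGH_GRADIENT,1.5,40,param1=80,param2=25,minRadius=int(r*.85),maxRadius=int(r*1.15))
if h is not None:
  for a in h[0][:4]:
    p=(a[0]/3+x-60,a[1]/3+max(0,y-60)); print(p,a[2]/3,cast(ci,p,55).round(1))
cv2.imwrite("pics/w10c.png",cv2.resize(c,None,fx=4,fy=4,interpolation=cv2.INTER_CUBIC))
E
```

```text
time: 25.55
position: [450.3, -84.3, 166.9]
eef_rot: [[-0.822, 0.569, -0.004], [0.569, 0.822, 0.001], [0.004, -0.002, -1.0]]
force: [0.4, 0.7, -0.9]
width: 1.001
gripper_force: 0.0
top est [442.21639336 -79.90930632  55.        ] [450.29104121 -84.30302445 166.87326421]
pred px [258.38454481 178.62694901   1.        ] r px 17.186490097302077
(np.float32(261.75), np.float32(180.75)) 18.133333 [[445.8 -78.5  55. ]]
```

```bash
python3 -c "
from h import *
plan(445.4,-78.8,17,145)"
```

```text
turn 1 x -0.0029 -0.0068 +0.0129 | shift 4 x +0.0076 +0.0008 +0.1501 tot +0.0305 +0.0033 +0.6006
```

```bash
python3 -m handwheel '[[0.03,0.003,0,0,-0.006,0.01,-1],[0,0,0.12,0,0,0,-1],[0,0,0.12,0,0,0,-1],[0,0,0.12,0,0,0,-1],[0,0,0.12,0,0,0,-1],[0,0,0.08,0,0,0,-1],[0,0,0.04,0,0,0,-1],[0,0,0,0,0,0,-1],[0,0,0,0,0,0,-1]]' 40
python3 -m handwheel '[[0,0,0,0,0,0,1],[0,0,0,0,0,0,1],[0,0,0,0,0,0,1],[0,0,0,0,0,0,1],[0,0,0,0,0,0,1],[0,0,0,0,0,0,1],[0,0,0,0,0,0,1],[0,0,0,0,0,0,1],[0,0,0,0,0,0,1],[0,0,0,0,0,0,1]]' 40
python3 -m handwheel '[[0,0,-0.06,0,0,0,1],[0,0,-0.12,0,0,0,1],[0,0,-0.12,0,0,0,1],[0,0,-0.12,0,0,0,1],[0,0,-0.12,0,0,0,1],[0,0,0,0,0,0,1],[0,0,0,0,0,0,1]]'
python3 -c "
from h import *
a=np.radians(145)
plan(619-80*np.cos(a),-64.5-80*np.sin(a),152,145)"
```

```text
time: 26.35
position: [446.1, -78.8, 17.8]
eef_rot: [[-0.821, 0.57, -0.001], [0.57, 0.821, -0.002], [-0.0, -0.002, -1.0]]
force: [-0.3, 0.3, -0.2]
width: 1.001
gripper_force: 0.0
time: 27.18
position: [446.7, -79.9, 19.0]
eef_rot: [[-0.82, 0.572, 0.002], [0.572, 0.82, -0.002], [-0.003, -0.001, -1.0]]
force: [-0.6, 0.1, 7.1]
width: 0.376
gripper_force: 39.3
time: 27.77
position: [447.6, -79.9, 155.2]
eef_rot: [[-0.82, 0.572, 0.006], [0.572, 0.821, -0.003], [-0.007, 0.0, -1.0]]
force: [-0.0, 0.5, -0.3]
width: 0.374
gripper_force: 39.7
turn 1 x +0.0006 +0.0130 +0.0047 | shift 6 x -0.1410 +0.0739 +0.0021 tot -0.8462 +0.4436 +0.0128
```

```bash
python3 -m handwheel '[[-0.07,0.037,0,0,0.01,0,1],[-0.13,0.068,0,0,0,0,1],[-0.13,0.068,0,0,0,0,1],[-0.13,0.068,0,0,0,0,1],[-0.13,0.068,0,0,0,0,1],[-0.13,0.068,0,0,0,0,1],[-0.126,0.067,0,0,0,0,1],[0,0,0,0,0,0,1],[0,0,0,0,0,0,1]]'
python3 - <<'E'
from h import *
ci,im=look("wrist","w11"); print(arm.observe()["position"])
hsv=cv2.cvtColor(im,cv2.COLOR_BGR2HSV).astype(int)
m=(hsv[...,1]<70)&(hsv[...,2]>70)
for c in contours(m,800,20000): print(c.reshape(-1,2).mean(0).round(),cv2.minAreaRect(c),rect(ci,c,5),rect(ci,c,17))
E
```

```text
time: 28.52
position: [682.4, -109.0, 148.3]
eef_rot: [[-0.821, 0.571, -0.009], [0.571, 0.821, 0.002], [0.008, -0.003, -1.0]]
force: [-0.3, 0.8, -0.3]
width: 0.374
gripper_force: 39.8
[ 681.07413686 -108.72126895  148.69240569]
[445. 216.] ((445.0414123535156, 216.49658203125), (33.71647262573242, 32.221649169921875), 85.2363510131836) (837.7, 38.4, 40.6, 35.5, -21.3) (828.5, 34.1, 38.9, 34.0, -21.3)
[263. 105.] ((263.0, 105.0), (62.0, 58.0), 90.0) (622.0, -62.9, 59.1, 58.2, -34.9) (621.8, -62.9, 56.6, 55.7, -34.9)
[441.  36.] ((445.5, 29.0), (58.0, 69.0), 90.0) (663.9, 116.6, 63.0, 47.8, 55.6) (662.0, 109.0, 60.3, 45.8, 55.6)
[25. 53.] ((13.031757354736328, 57.338279724121094), (71.34344482421875, 110.53123474121094), 40.855377197265625) (449.4, -236.2, 112.9, 56.9, -84.7) (456.5, -229.0, 108.2, 54.5, -84.7)
```

View pics/w11.png

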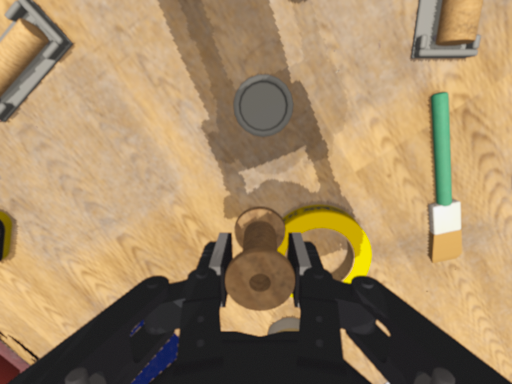

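The cup is centred at (263,105). The held spool is upright: its top flange is centred near (260,277) and its bottom flange is at x 236–285.

Run:
```python
from h import *
ci=arm.camera_info("wrist"); o=arm.observe(); T=o["eef_rot"]
print(o["position"],((cast(ci,[(260,278),(226,278),(295,278)],o["position"][2]+36)-o["position"])@T).round(1))
print(((cast(ci,[(260,207),(236,229),(285,229)],o["position"][2]-19)-o["position"])@T).round(1))
plan(622,-62.9,45,145)
```

```text
[ 681.07413686 -108.72126895  148.69240569] [[  3.4   0.5 -36. ]
 [  3.3 -15.1 -35.9]
 [  3.4  16.4 -36. ]]
[[ 16.3   0.6  19.1]
 [  1.  -15.   19.1]
 [  1.   16.8  18.9]]
turn 1 x -0.0077 -0.0185 +0.0053 | shift 4 x +0.0747 +0.0037 +0.1037 tot +0.2987 +0.0146 +0.4148
```

```bash
python3 -m handwheel '[[0.1,0.004,0,-0.006,-0.015,0.005,1],[0.1,0.004,0,0,0,0,1],[0.095,0.004,0,0,0,0,1],[0,0,0.1,0,0,0,1],[0,0,0.1,0,0,0,1],[0,0,0.1,0,0,0,1],[0,0,0.085,0,0,0,1],[0,0,0.02,0,0,0,1],[0,0,0,0,0,0,1],[0,0,0,0,0,0,1]]'
python3 -c "
from h import *
plan(622.8,-63.5,24.5,145);print(arm.observe()['position'])"
```

```text
time: 29.4
position: [623.8, -64.5, 51.1]
eef_rot: [[-0.819, 0.574, 0.003], [0.574, 0.819, -0.001], [-0.003, 0.001, -1.0]]
force: [-0.4, 0.6, -0.2]
width: 0.375
gripper_force: 39.8
turn 1 x +0.0024 +0.0064 -0.0002 | shift 1 x +0.0054 +0.0009 +0.1063 tot +0.0054 +0.0009 +0.1063
[623.78775722 -64.46341071  51.06428814]
```

```bash
python3 -m handwheel '[[0.004,0,0.04,0,0.005,0,1],[0,0,0.035,0,0,0,1],[0,0,0.02,0,0,0,1],[0,0,0.008,0,0,0,1],[0,0,0,0,0,0,1],[0,0,0,0,0,0,1]]'
```

```text
time: 29.9
position: [623.9, -63.9, 25.0]
eef_rot: [[-0.819, 0.574, 0.002], [0.574, 0.819, 0.0], [-0.001, 0.002, -1.0]]
force: [-0.6, -0.1, -0.5]
width: 0.378
gripper_force: 39.8
```

```bash
python3 -m handwheel '[[0,0,0.004,0,0,0,1],[0,0,0,0,0,0,1],[0,0,0,0,0,0,1]]'; python3 -m handwheel '[[0,0,0,0,0,0,0.15],[0,0,0,0,0,0,0.1],[0,0,0,0,0,0,0.05],[0,0,0,0,0,0,-0.2],[0,0,0,0,0,0,-0.6],[0,0,0,0,0,0,-1],[0,0,0,0,0,0,-1],[0,0,0,0,0,0,-1],[0,0,-0.06,0,0,0,-1],[0,0,-0.12,0,0,0,-1],[0,0,-0.12,0,0,0,-1],[0,0,-0.12,0,0,0,-1],[0,0,-0.12,0,0,0,-1],[0,0,-0.12,0,0,0,-1],[0,0,0,0,0,0,-1],[0,0,0,0,0,0,-1]]'
python3 - <<'E'
from h import *
ci,im=look("wrist","w12"); K=ci["intrinsics"]
c=im[90:270,170:350]; g=cv2.cvtColor(cv2.resize(c,None,fx=3,fy=3,interpolation=cv2.INTER_CUBIC),cv2.COLOR_BGR2GRAY)
for nm,R0,z in(("spool",16.5,60),("cup",29,17)):
    r=R0*K[0,0]/(ci["eye"][2]-z)*3
    h=cv2.HoughCircles(g,cv2.HOUGH_GRADIENT,1.5,40,param1=80,param2=25,minRadius=int(r*.9),maxRadius=int(r*1.2))
    if h is not None:
        for a in h[0][:3]: p=(a[0]/3+170,a[1]/3+90); print(nm,p,a[2]/3,r/3,cast(ci,p,z).round(1))
hsv=cv2.cvtColor(im,cv2.COLOR_BGR2HSV).astype(int)
for cc in contours((hsv[...,1]<70)&(hsv[...,2]>70),300,20000): print(cv2.boundingRect(cc),rect(ci,cc,17))
# top and scene differences vs start
for n in("top","scene"):
    _,i2=look(n,n+"1"); d=cv2.absdiff(i2,cv2.imread(f"pics/{n}0.png")).max(2)>45
    d=cv2.morphologyEx(d.astype(np.uint8),cv2.MORPH_CLOSE,np.ones((3,3)))
    print(n,[cv2.boundingRect(q) for q in contours(d,12,3000)])
E
```

```text
time: 30.15
position: [624.0, -64.0, 24.1]
eef_rot: [[-0.819, 0.574, 0.002], [0.574, 0.819, 0.0], [-0.002, 0.002, -1.0]]
force: [0.4, -0.9, -0.6]
width: 0.374
gripper_force: 39.8
time: 31.48
position: [625.7, -64.4, 193.4]
eef_rot: [[-0.819, 0.573, 0.009], [0.573, 0.819, -0.001], [-0.008, 0.005, -1.0]]
force: [-0.5, 0.3, -0.5]
width: 1.0
gripper_force: 0.0
spool (np.float32(260.75), np.float32(173.75)) 19.366667 16.489936016045686 [[621.4 -58.7  60. ]]
cup (np.float32(258.25), np.float32(162.75)) 22.983332 25.066838517865282 [[618.5 -59.8  17. ]]
cup (np.float32(312.25), np.float32(269.75)) 28.583334 25.066838517865282 [[781.9 -84.9  17. ]]
(473, 252, 9, 66) (939.5, 90.2, 115.7, 11.4, -19.9)
(347, 244, 37, 50) (821.2, -22.3, 91.5, 20.7, -7.1)
(136, 244, 37, 50) (654.1, -259.5, 90.7, 21.8, -62.0)
(395, 234, 26, 29) (827.2, 35.9, 40.7, 32.4, -20.4)
(234, 141, 48, 44) (617.5, -60.6, 56.2, 50.8, 58.8)
(17, 84, 86, 95) (455.2, -233.3, 119.7, 50.8, -84.6)
(270, 40, 26, 38) (544.4, 27.2, 35.6, 25.3, -18.1)
(377, 36, 67, 93) (640.8, 124.1, 93.6, 59.2, -34.7)
top [(216, 381, 15, 3), (463, 366, 15, 5), (479, 353, 8, 12), (185, 350, 24, 34), (499, 339, 13, 12), (98, 336, 81, 48), (231, 329, 62, 55), (196, 324, 26, 33), (229, 314, 18, 13), (263, 313, 16, 3), (183, 306, 49, 17), (481, 305, 18, 36), (481, 293, 7, 11), (339, 288, 118, 94), (459, 280, 53, 42), (317, 243, 75, 29), (291, 216, 26, 7), (192, 161, 11, 14), (146, 159, 11, 20)]
scene [(324, 366, 24, 18), (432, 279, 32, 18), (179, 269, 40, 27), (377, 251, 83, 70), (428, 247, 14, 6), (129, 242, 29, 25), (236, 230, 28, 25), (410, 229, 6, 9), (182, 213, 17, 19), (310, 181, 17, 15), (268, 179, 23, 12), (370, 168, 27, 40), (250, 118, 7, 16), (209, 102, 16, 36), (238, 78, 10, 33), (220, 66, 27, 11), (471, 0, 24, 78), (204, 0, 55, 31)]
```

The spool stands in the cup: its top is within about 3 mm of the cup centre, and the release height equals the pick height plus the 5 mm floor. The picture differences show no change at the cap or the tape roll.

```bash
python3 -c "
from cell import arm
print(arm.hand_in())"
```

```text
the job is handed in; nothing more can be done
None
```

I put all four pieces in their holders and handed the job in at about 32 s. The cap and tape roll show no movement in the pictures; I checked the spool's final seating by measurement and release height, not by viewing a picture.

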